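# Start the press spindle of the paper-stack cutter

## Task

The crank spindle of the blue paper-stack cutter is only standing on the first thread of its boss. Turn it backward (anticlockwise seen from above) until you notice it drop into the thread, then turn it forward (clockwise) one full turn from there, and finish gripping the red crank grip between the fingers, holding the spindle still in its started position; do not let go. Leave the other things on the desk and on the cutter where they are.

Things in the scene. Friction and masses are not known exactly. Their poses are not given: they have to be found in the camera images.
- boss_top (a point): centre of the flat top of the dark steel threaded boss (46 mm diameter), on the vertical spindle axis, 160 mm above the desk and 30 mm above the blue bridge (60 x 345 mm) of the paper-stack cutter (grey base 300 x 360 x 35 mm, fixed). x: from the cutter's front to its back, y along the bridge, z up
- spindle_turn (a joint): angle of the spindle (rad), growing clockwise seen from above (forward). At 0 the crank arm points along -x of boss_top. The thread start differs each time: the drop comes 0.8 to 4.7 rad backward of the start; about 0.6 rad beyond it stops hard, and forward on top of the thread it jams without entering. Turning takes about 1 N at the grip
- spindle_depth (a joint): how far the spindle has sunk (m): 0 standing on the first thread, 0.005 just after dropping into the thread, then 0.005 more per full turn forward (lead 5 mm), bottoming at 0.0155. It drops only by its own weight (about 0.7 kg): a firm grip, or anything under the arm, can keep it up. It cannot be lifted out
- press_grip: red upright revolving grip of the crank, a cylinder 22 mm diameter, 44 mm high, origin at its centre, 55 mm from the spindle axis and 59 mm above boss_top at depth 0 (it sinks with the depth). It spins freely on its own pin, so fingers that pinch it can lead it round the circle without turning
- crank_arm (a point): middle of the dark level crank arm, 28 mm from the axis and 28 mm above boss_top at depth 0; arm 16 mm wide, 12 mm thick, from a hub (30 mm diameter, top 46 mm above boss_top) to a 24 mm eye under the red grip, all sinking with the depth. Closed fingers reaching 10 to 20 mm below its middle can push it round from the side
- mug: white mug, 80 mm diameter, 95 mm high, origin under its centre; to be left alone
- stapler: black and blue stapler 140 x 36 x 50 mm, origin under its centre; to be left alone
- tape: black tape dispenser 150 x 55 x 90 mm, origin under its centre; to be left alone
- calculator: grey desk calculator 150 x 100 x 18 mm, origin under its centre; to be left alone
- carton: small cardboard carton 140 x 110 x 120 mm, origin under its centre; to be left alone
- grease_tin: yellow tin, 44 mm diameter, 24 mm high, standing on the front of the cutter's grey base, origin under its centre; to be left alone
- cutting_stick: red plastic cutting stick 18 x 130 x 12 mm lying on the front of the cutter's grey base, origin under its centre; to be left alone

How it is judged:
By the outcome, as a careful person would: the job done as asked, in the order asked, and still so for the second after the job is handed in, while the arm keeps its last pose, push and grip.
It also fails if it takes over 72 s, if anything falls off the work surface, if the arm or the gripper's body presses on something with over 40 N, if the wrist force passes 120 N, or if a joint passes its speed limit or range.

## Robot

A 6-joint arm with a two-finger parallel gripper is mounted at the origin on the work surface. World frame = base frame: x ahead of the robot, y to its left, z up, the work surface at z = 0. Lengths are in mm, angles in rad, forces in N, time in s.
With the tool pointing down it reaches from about 325 to 750 mm from the base axis. Payload 7.6 kg.
Tool frame: the origin (TCP) lies between the finger pads; the fingertips stand env.tcp_to_tips ahead of it and the grasp point (between the pads) lies 5 mm behind it (env.tcp_to_tips is the distance from the TCP to the fingertips, in mm); z points along the fingers, y is the direction in which the jaws open and shut (so a half turn about z gives the same grasp; the last joint's range is limited). The gripper opens to 85 mm and grips with 20 to 120 N. Pads are 22 mm wide; open, the fingers measure 114 mm over their backs; the gripper's body (76 mm by 85 mm) begins 54 mm behind the grasp point. The pads swing forward as they close: fully open they stand 13 mm farther back than shut.
Start: joints at [1.08, 0.052, 1.401, -0, 1.689, -0.07], TCP at [214.444, 479.227, 245.323] pointing down, gripper open.
Joint ranges: [-2.9, 2.9], [-0.91, 2.17], [0.12, 2.37], [-1.06, 4.2], [0.26, 2.73], [-2.93, 2.93]. Speed limits (rad/s): [2.57, 2.57, 3.01, 3.14, 3.14, 3.14].

## Interface

Orientations are given as [roll, pitch, yaw] about the fixed x, y, z axes, in that order (R = Rz(yaw) Ry(pitch) Rx(roll)).
In Python, from bench import env, imaging gives the robot as it stands.
- The arm moves only by the tool carry_out, never from a script. Its argument "moves" is a list of rows, each a list of 4 numbers: the shift along the world's x, y, z in cm, then the turn about the world's z in rad. A call has 1 to 8 rows; each row shifts and turns the commanded pose from where the row before left it; what a row does not reach is not made up. A row lasts 1/12 s, in which the tool goes at most 41.7 mm and 7.16 degrees, less where a joint would pass 70% of its speed; a pose out of reach is approached as far as the arm can. A call with a gripper value outside its range is refused whole. "hand" is the closure in counts, from 0 (fully open) to 255 (shut), set as the call begins (left out, the last holds). The fingers move at their own pace and stop on an object; "squeeze" is the grip in N (left out, the last holds). Time passes only in rows, so rows that do not move let the fingers close. It gives the time, the measured TCP pose, the force and the opening at its end, in the units of the state.
- env.state(): the state, without advancing time (a new reading comes with each control period).
- imaging.capture(name): name is "side" or "top"; returns (picture, depth): 400x640x3 uint8, red, green, blue; 400x640 float32, mm along the optical axis (not along the pixel's ray), 0 where there is no reading.
- imaging.camera_model(name): a dict with "fx", "fy", "cx", "cy" (pixels), "extrinsics" (4x4, takes a point from world to camera coordinates). Camera axes: x right, y up, looking along -z (the intrinsics and any distortion apply to the point x, -y, -z); pixel columns grow to the right and rows downward; lengths in mm; the calibration is good to about 2 mm. A picture is of the moment at which its call begins. camera_model takes no time and is no camera call.
- env.sign_off(): hands the job in, once; it reports no verdict.
The state is a dict: "time": time; "joint_pos": joint angles; "joint_vel": joint speeds; "joint_torque": joint torques, N m; "eef_pos": TCP position; "ee_rot": TCP orientation; "force": force on the tool from outside, world axes, zero at the start; "moment": the same for the moment, N m; "width": finger opening in mm.
Only numpy, scipy, OpenCV 4.12 (cv2) and the standard library are available. Lean on these libraries where they do the work, as an engineer would, in place of code of your own. Each camera call takes 0.05 s, during which the arm holds its last target. There are 200 camera calls.

## Working session

There is one attempt and no reset: what is moved stays moved. The work goes in short steps, Python scripts to look and compute and a tool call to move; the robot and the scene stay as the last step left them, time stands still between calls to the robot, and variables do not carry over. Pictures are saved under pics/ and viewed, on a budget of 10 in all, crops included, one or two more only if the job needs it, and the job is handed in when it is done.

Besides the shell and the picture viewer there is one more tool, called after "Request:" in YAML: its name, and indented under it one key for each argument. carry_out: Moves the arm, as the interface text tells. Its arguments: {"type":"object","properties":{"moves":{"type":"array"},"hand":{"type":"number"},"squeeze":{"type":"number"}},"required":["moves"]}

```bash
mkdir -p pics
cat > h.py <<'E'
import numpy as np, cv2
from bench import env, imaging
def shot(n):
    p,d=imaging.capture(n); return p,d,imaging.camera_model(n)
def world(m,d,u,v,z=None):
    E=np.array(m["extrinsics"]); R,t=E[:3,:3],E[:3,3]
    r=np.array([(u-m["cx"])/m["fx"],-(v-m["cy"])/m["fy"],-1.])
    o=-R.T@t; w=R.T@r
    if z is None: return o+w*d
    return o+w*(z-o[2])/w[2]
def proj(m,P):
    E=np.array(m["extrinsics"]); c=E[:3,:3]@np.array(P,float)+E[:3,3]
    return m["cx"]+m["fx"]*c[0]/-c[2], m["cy"]-m["fy"]*c[1]/-c[2]
def cloud(m,d):
    v,u=np.indices(d.shape); E=np.array(m["extrinsics"])
    c=np.stack([(u-m["cx"])/m["fx"]*d,-(v-m["cy"])/m["fy"]*d,-d],-1)
    return (c-E[:3,3])@E[:3,:3]
def save(n,p): cv2.imwrite("pics/"+n+".png",p[...,::-1])
E
python3 - <<'E'
from h import *
print(env.state(),env.tcp_to_tips)
a=[]
for n in("top","side"):
    p,d,m=shot(n); a.append(p); print(n,m); np.savez(n,p=p,d=d)
save("both1",cv2.resize(np.vstack(a),None,fx=.75,fy=.75))
E
```

```text
{'time': 0.0, 'joint_pos': array([ 1.07968639e+00,  5.28474326e-02,  1.40176088e+00,  1.08288618e-05,
        1.68860892e+00, -7.03056810e-02]), 'joint_vel': array([ 0.00107582, -0.00013803, -0.00125983,  0.00019457,  0.00107849,
       -0.00038783]), 'joint_torque': array([-4.39036251e-05, -3.81676590e+01, -3.60174537e+01, -1.21757989e-04,
        6.31399074e-03,  6.36618097e-05]), 'eef_pos': array([214.30107384, 478.95106162, 244.44857962]), 'ee_rot': array([-3.13997284e+00, -1.24852807e-04,  2.72078956e+00]), 'force': array([-0.04333553, -0.05588731, -0.40323058]), 'moment': array([-0.03553312,  0.03885809,  0.04351921]), 'width': 85.26806339188556} 14.0
top {'fx': 489.51550876363996, 'fy': 489.51550876363996, 'cx': 323.32259986747306, 'cy': 198.64754069216173, 'extrinsics': array([[-1.17461044e-01, -9.93071955e-01,  3.31594257e-03,
         2.71387419e+01],
       [ 9.68690286e-01, -1.13840453e-01,  2.20634268e-01,
        -5.28208488e+02],
       [-2.18728216e-01,  2.91280528e-02,  9.75350975e-01,
        -1.31818935e+03],
       [ 0.00000000e+00,  0.00000000e+00,  0.00000000e+00,
         1.00000000e+00]])}
side {'fx': 519.4242013390077, 'fy': 519.4242013390077, 'cx': 314.50971350177275, 'cy': 205.38331335042042, 'extrinsics': array([[ 8.50342179e-01, -5.26201221e-01, -5.51849655e-03,
        -4.30682822e+02],
       [ 3.57184053e-01,  5.69445510e-01,  7.40372449e-01,
        -3.05630967e+02],
       [-3.86442404e-01, -6.31541041e-01,  6.72174221e-01,
        -1.68854360e+03],
       [ 0.00000000e+00,  0.00000000e+00,  0.00000000e+00,
         1.00000000e+00]])}
```

View pics/both1.png

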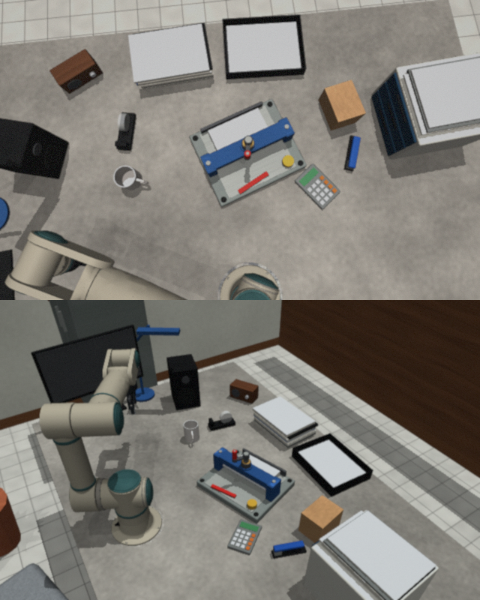

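The top view (lower-resolution) shows the cutter centred near (247,150)/0.75, with the red grip in front of the hub, the stick and tin in front, and the calculator to the right-front. Next I'll measure it.

```bash
python3 - <<'E'
from h import *
for n in("top","side"):
    f=np.load(n+".npz"); p,d=f["p"],f["d"]; m=imaging.camera_model(n)
    W=cloud(m,d); hsv=cv2.cvtColor(p,cv2.COLOR_RGB2HSV); H,S,V=cv2.split(hsv)
    red=((H<8)|(H>172))&(S>150)&(V>80)
    blue=(H>100)&(H<125)&(S>130)&(d>0)&(W[...,2]>115)&(W[...,2]<145)&(W[...,0]>300)&(W[...,0]<800)&(abs(W[...,1])<350)
    k,l,s,c=cv2.connectedComponentsWithStats(red.astype(np.uint8))
    for i in range(1,k):
        if s[i,4]>15:
            q=W[(l==i)&(d>0)]; print(n,"red",s[i],c[i].round(1),np.median(q,0).round(0),q.min(0).round(),q.max(0).round())
    P=W[blue][:,:2].astype(np.float32); print("blue",len(P),cv2.minAreaRect(P))
    hi=(W[...,2]>175)&(W[...,2]<260)&(abs(W[...,0]-np.median(P[:,0]))<90)&(abs(W[...,1]-np.median(P[:,1]))<90)
    q=W[hi]; print("high",len(q),np.median(q,0),q.min(0),q.max(0))
    v,u=np.where(hi)
    x0,y0=int(u.mean())-50,int(v.mean())-40
    save("c_"+n,cv2.resize(p[y0:y0+75,x0:x0+100],None,fx=6,fy=6)); print(x0,y0)
E
python3 -c "
import cv2,numpy as np
cv2.imwrite('pics/cc.png',cv2.resize(np.hstack([cv2.imread('pics/c_top.png'),cv2.imread('pics/c_side.png')]),(800,300)))"
```

```text
top red [326 201   9   9  40] [329.6 205.2] [469. -43. 239.] [461. -60. 129.] [497. -34. 245.]
top red [318 230  39  28 230] [336.9 243.4] [399. -57.  47.] [ 367. -115.   40.] [432.  -2.  55.]
blue 2338 ((523.8740844726562, -52.38301086425781), (67.2694320678711, 339.8193359375), 18.79539680480957)
high 273 [503.71958258 -48.13235466 206.54227561] [460.46048842 -66.84577917 181.38983917] [539.25187171 -31.98630507 244.87390738]
280 156
side red [310 201   6  12  46] [312.5 206.4] [466. -54. 228.] [460. -61. 201.] [479. -45. 243.]
side red [282 246  33  17 151] [297.5 254.2] [399. -64.  46.] [ 366. -123.   35.] [433.  -1.  54.]
blue 1158 ((521.9996948242188, -60.355133056640625), (71.95970153808594, 342.52398681640625), 18.631399154663086)
high 244 [490.24648955 -55.27313463 201.5715317 ] [456.83020501 -73.4034173  175.54766388] [540.50021307 -34.5960089  243.86038586]
269 168
```

View pics/cc.png

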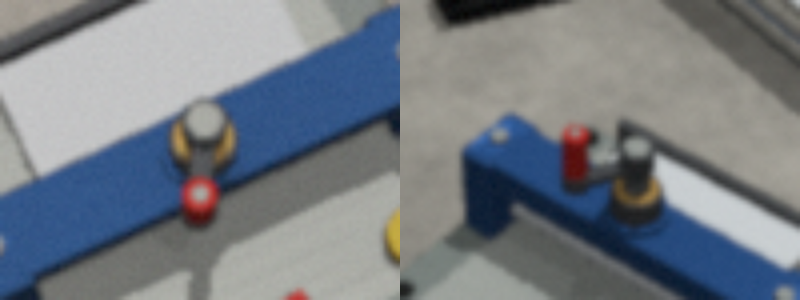

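Run:
```python
from h import *
mt,ms=imaging.camera_model("top"),imaging.camera_model("side")
h=[world(mt,0,331.2,186.5,206),world(ms,0,327.8,205,206)]
g=[world(mt,0,329.8,204.2,241),world(ms,0,312.5,200.5,241)]
print(h,g)
for a,b in zip(h,g): e=b-a; print(np.hypot(*e[:2]),np.degrees(np.arctan2(e[1],e[0])))
```

```text
[array([523.62234932, -53.90450852, 206.        ]), array([523.87995023, -57.49597898, 206.        ])] [array([471.37904055, -43.44508553, 241.        ]), array([472.42552989, -45.20536377, 241.        ])]
53.2800416766197 168.67871994087793
52.90195264732713 166.56581879428992
```

Both views agree: axis at about (524,-55), grip at (471,-44) with radius 53 (expected 55), and hub height fits. I'll go above the grip with the tool turned so the jaws are tangential.

Request:
carry_out:
  moves:
    - [1.07,-2.18,0.6,-0.11]
    - [1.07,-2.18,0.6,-0.11]
    - [1.07,-2.18,0.6,-0.11]
    - [1.07,-2.18,0.6,-0.11]
    - [1.07,-2.18,0.6,-0.11]
    - [1.07,-2.18,0.6,-0.11]
    - [1.07,-2.18,0.6,-0.11]
    - [1.07,-2.18,0.6,-0.11]
  hand: 0
  squeeze: 20

```text
time: 0.77
eef_pos: [300.2, 303.7, 293.3]
ee_rot: [-3.141, 0.0, 1.836]
force: [-0.1, 0.6, 0.2]
width: 85.4
```

Request:
carry_out:
  moves:
    - [1.07,-2.18,0.4,-0.11]
    - [1.07,-2.18,0.4,-0.11]
    - [1.07,-2.18,0.4,-0.11]
    - [1.07,-2.18,0.4,-0.11]
    - [1.07,-2.18,0.4,-0.11]
    - [1.07,-2.18,0.4,-0.11]
    - [1.07,-2.18,0.4,-0.11]
    - [1.07,-2.18,0.4,-0.11]

```text
time: 1.43
eef_pos: [385.9, 129.3, 325.2]
ee_rot: [-3.141, 0.0, 0.955]
force: [0.5, -0.3, 0.1]
width: 85.7
```

Request:
carry_out:
  moves:
    - [1.07,-2.18,0,-0.11]
    - [1.07,-2.18,0,-0.11]
    - [1.07,-2.18,0,-0.11]
    - [1.07,-2.18,0,-0.11]
    - [1.07,-2.18,0,-0.11]
    - [1.07,-2.18,0,-0.11]
    - [1.07,-2.18,0,-0.11]
    - [1.07,-2.18,0,-0.11]

```text
time: 2.1
eef_pos: [471.5, -45.2, 324.9]
ee_rot: [-3.141, 0.001, 0.075]
force: [0.2, 0.7, -0.4]
width: 85.3
```

Request:
carry_out:
  moves:
    - [0,0,0,-0.1]
    - [0,0,0,-0.1]
    - [0,0,0,-0.1]
    - [0,0,0,0]
    - [0,0,0,0]
    - [0,0,0,0]
  hand: 120

```text
time: 2.6
eef_pos: [471.2, -43.9, 325.1]
ee_rot: [3.141, 0.0, -0.216]
force: [0.6, 0.3, 0.6]
width: 45.5
```

Request:
carry_out:
  moves:
    - [0,0,-2,0]
    - [0,0,-2,0]
    - [0,0,-2,0]
    - [0,0,-2,0]
    - [0,0,-1.5,0]
    - [0,0,-1,0]
    - [0,0,0,0]

```text
time: 3.18
eef_pos: [470.4, -43.7, 218.1]
ee_rot: [3.141, 0.004, -0.218]
force: [-0.1, -0.8, -0.3]
width: 45.0
```

Run:
```python
from h import *
a=[]
for n,r in(("top",None),("side",None)):
    p,d,m=shot(n); u,v=map(int,proj(m,(500,-50,210)))
    a.append(cv2.resize(p[v-38:v+37,u-50:u+50],(400,300),interpolation=cv2.INTER_CUBIC)); print(n,u-50,v-38,proj(m,(524,-55,206)),proj(m,(471,-44,241)))
save("near1",np.hstack(a)); print(env.state()["force"])
```

```text
top 280 157 (np.float64(331.6134052700207), np.float64(186.30645466922314)) (np.float64(330.04589533581736), np.float64(204.32563568591343))
side 270 167 (np.float64(327.42118244299337), np.float64(204.5576291401945)) (np.float64(311.92962711732883), np.float64(200.44584572198437))
[-0.14011797 -0.52512822  0.38809948]
```

View pics/near1.png

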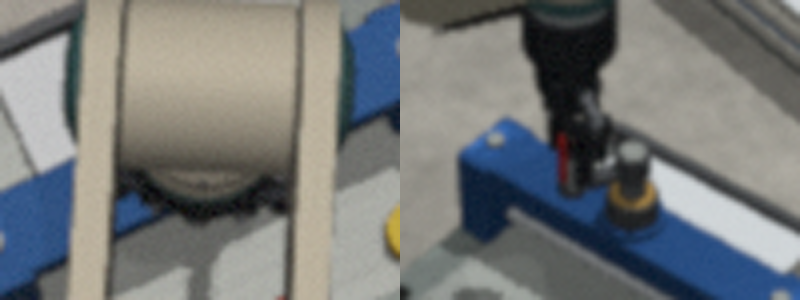

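The side view shows the red grip (313,207) between the fingers and the hub top at (327,204). The top view is blocked by the wrist. Next: close to a loose cage.

Request:
carry_out:
  moves:
    - [0,0,0,0]
    - [0,0,0,0]
    - [0,0,0,0]
    - [0,0,0,0]
    - [0,0,0,0]
  hand: 181

```text
time: 3.7
eef_pos: [471.4, -44.0, 220.7]
ee_rot: [3.142, -0.001, -0.219]
force: [0.3, -0.3, -0.5]
width: 25.2
```

```bash
cat >> h.py <<'E'
def hub(ref=False):
    # side-view sub-pixel shift of the hub against the reference pictures, and hub depth-derived top
    P=[]
    for _ in range(3):
        p,d,m=shot("side"); P.append(cv2.cvtColor(p,cv2.COLOR_RGB2GRAY).astype(np.float32))
    g=np.mean(P,0); u,v=320,198
    if ref: np.save("ref.npy",g)
    r=np.load("ref.npy"); T=r[199:211,320:336]; up=8
    big=lambda a:cv2.resize(a,None,fx=up,fy=up,interpolation=cv2.INTER_CUBIC)
    R=cv2.matchTemplate(big(g[192:220,312:344]),big(T),cv2.TM_CCOEFF_NORMED)
    _,s,_,l=cv2.minMaxLoc(R)
    W=cloud(m,d)[199:206,322:333]; z=W[...,2]
    st=env.state(); print("hub shift px",l[0]/up-8,l[1]/up-7,"score",round(s,3),"topz",np.percentile(z,[50,80,90]).round(1),"F",st["force"].round(1),st["eef_pos"].round(1),st["ee_rot"][2].round(3),st["width"].round(1),"j6",st["joint_pos"][5].round(2),"t",st["time"])
    return g
E
python3 -c "
from h import *
hub(True)
m=imaging.camera_model('side')
print(proj(m,(524,-55,206)),proj(m,(524,-55,201)),proj(m,(524,-55,196)))"
```

```text
Traceback (most recent call last):
  File "h.py", line 31, in hub
    st=env.state(); print("hub shift px",l[0]/up-8,l[1]/up-7,"score",round(s,3),"topz",np.percentile(z,[50,80,90]).round(1),"F",st["force"].round(1),st["eef_pos"].round(1),st["ee_rot"][2].round(3),st["width"].round(1),"j6",st["joint_pos"][5].round(2),"t",st["time"])
                                                                                                                                                                                                     ^^^^^^^^^^^^^^^^^
AttributeError: 'float' object has no attribute 'round'
```

```bash
sed -i 's/st\["width"\].round(1)/round(float(st["width"]),1)/; s/st\["joint_pos"\]\[5\].round(2)/round(float(st["joint_pos"][5]),2)/' h.py
python3 -c "
from h import *
hub(True)
m=imaging.camera_model('side')
print(proj(m,(524,-55,206)),proj(m,(524,-55,201)))
r,a=5.45,np.radians(168.4)
for k in range(17):
    b=a+.32; print(k,((r*np.cos(b)-r*np.cos(a))/8).round(3),((r*np.sin(b)-r*np.sin(a))/8).round(3),'end',(524+10*r*np.cos(b)).round(1),(-55+10*r*np.sin(b)).round(1),b.round(2)); a=b
"
```

```text
hub shift px 0.0 0.0 score 0.999 topz [ 69.4 206.4 208.6] F [-0.6 -0.9 -0.6] [471.2 -44.  220.3] -0.219 24.8 j6 1.62 t 4.0
(np.float64(327.42118244299337), np.float64(204.5576291401945)) (np.float64(327.40429793254845), np.float64(205.67639192007263))
0 -0.009 -0.217 end 469.9 -61.4 3.26
1 0.059 -0.209 end 474.6 -78.1 3.58
2 0.122 -0.179 end 484.4 -92.4 3.9
3 0.172 -0.132 end 498.2 -103.0 4.22
4 0.205 -0.071 end 514.6 -108.7 4.54
5 0.217 -0.003 end 532.0 -108.9 4.86
6 0.207 0.066 end 548.5 -103.7 5.18
7 0.176 0.127 end 562.6 -93.5 5.5
8 0.127 0.176 end 572.7 -79.4 5.82
9 0.065 0.207 end 577.9 -62.8 6.14
10 -0.003 0.217 end 577.7 -45.5 6.46
11 -0.072 0.205 end 571.9 -29.1 6.78
12 -0.132 0.172 end 561.3 -15.3 7.1
13 -0.18 0.122 end 547.0 -5.6 7.42
14 -0.209 0.059 end 530.2 -0.9 7.74
15 -0.217 -0.01 end 512.9 -1.6 8.06
16 -0.203 -0.078 end 496.7 -7.8 8.38
```

Request:
carry_out:
  moves:
    - [-0.009,-0.217,0,0.038]
    - [-0.009,-0.217,0,0.038]
    - [-0.009,-0.217,0,0.038]
    - [-0.009,-0.217,0,0.038]
    - [-0.009,-0.217,0,0.038]
    - [-0.009,-0.217,0,0.038]
    - [-0.009,-0.217,0,0.038]
    - [-0.009,-0.217,0,0.038]

```text
time: 4.67
eef_pos: [470.5, -61.1, 220.3]
ee_rot: [-3.141, -0.0, 0.087]
force: [0.5, 1.9, 0.1]
width: 25.1
```

Request:
carry_out:
  moves:
    - [0.059,-0.209,0,0.038]
    - [0.059,-0.209,0,0.038]
    - [0.059,-0.209,0,0.038]
    - [0.059,-0.209,0,0.038]
    - [0.059,-0.209,0,0.038]
    - [0.059,-0.209,0,0.038]
    - [0.059,-0.209,0,0.038]
    - [0.059,-0.209,0,0.038]

```text
time: 5.33
eef_pos: [475.2, -77.8, 220.3]
ee_rot: [-3.141, 0.0, 0.391]
force: [-1.4, 1.6, -0.2]
width: 24.7
```

```bash
python3 -c "
from h import *
hub()
a=[]
for n in('top','side'):
    p,d,m=shot(n); u,v=map(int,proj(m,(510,-60,210)))
    a.append(cv2.resize(p[v-38:v+37,u-50:u+50],(400,300),interpolation=cv2.INTER_CUBIC))
save('near2',np.hstack(a))
"
```

```text
hub shift px -0.5 -1.5 score 0.737 topz [278.3 292.4 298.1] F [-0.4  0.9  0.5] [475.2 -78.  220.3] 0.388 24.6 j6 0.94 t 5.4833
```

View pics/near2.png

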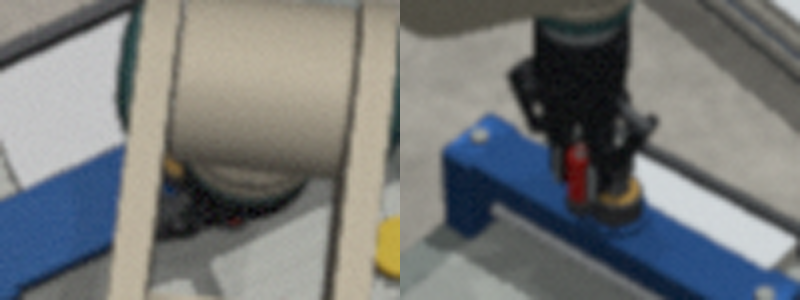

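The crank follows the cage; the side view now shows the grip at ~(317,210) with the hub hidden by the finger. I'll track the height of the red grip instead.

```bash
cat >> h.py <<'E'
def see():
    P=[];D=[]
    for _ in range(4):
        p,d,m=shot("side"); P.append(p.astype(np.float32)); D.append(np.where(d>0,d,np.nan))
    p=np.mean(P,0).astype(np.uint8); d=np.nanmedian(D,0); W=cloud(m,d)
    st=env.state(); x,y,_=st["eef_pos"]; a=np.arctan2(y+55,x-524)
    gx,gy=524+55*np.cos(a),-55+55*np.sin(a)
    H,S,V=cv2.split(cv2.cvtColor(p,cv2.COLOR_RGB2HSV))
    red=((H<10)|(H>170))&(S>120)&(V>50); u,v=proj(m,(gx,gy,219)); u0,v0=int(u),int(v)
    box=np.zeros_like(red); box[v0-14:v0+15,u0-12:u0+13]=1; red&=box
    w=(p[...,0].astype(float)-p[...,1:].max(-1))*cv2.dilate(red.astype(np.uint8),np.ones((3,3)))
    w=w.clip(0); rows=w.sum(1); 
    if red.sum()>4:
        vv,uu=np.where(red); q=W[red]
        c=(np.arange(400)*rows).sum()/rows.sum()
        print("red n",red.sum(),"dv centroid",(c-v).round(2),"top/bot half-rows",(np.where(rows>rows.max()/2)[0][[0,-1]]-v).round(1),"z pct",np.nanpercentile(q[:,2],[5,50,95]).round(1))
    hm=(np.hypot(W[...,0]-524,W[...,1]+55)<14)&(W[...,2]>185)&(W[...,2]<216)
    ar=(np.hypot(W[...,0]-524,W[...,1]+55)<14)&(W[...,2]>198)&(W[...,2]<214)
    print("hub n",hm.sum(),ar.sum(),"z pct",np.nanpercentile(W[hm][:,2],[50,80,90,95]).round(1) if hm.sum() else "")
    print("alpha",round(float(a)%6.283,3),"F",st["force"].round(1),st["eef_pos"].round(1),"yaw",round(float(st["ee_rot"][2]),2),"w",round(float(st["width"]),1),"j6",round(float(st["joint_pos"][5]),2),"t",st["time"])
    return p
E
python3 -c "
from h import *
see()"
```

```text
red n 54 dv centroid -0.23 top/bot half-rows [-5.2  5.8] z pct [199.9 229.3 240.5]
hub n 2 2 z pct [205.8 206.2 206.3 206.3]
alpha 3.582 F [-0.   0.6 -0.4] [475.2 -78.  220.3] yaw 0.39 w 25.1 j6 0.94 t 5.7833h.py:37: RuntimeWarning: All-NaN slice encountered
  p=np.mean(P,0).astype(np.uint8); d=np.nanmedian(D,0); W=cloud(m,d)
```

Request:
carry_out:
  moves:
    - [0.122,-0.179,0,0.038]
    - [0.122,-0.179,0,0.038]
    - [0.122,-0.179,0,0.038]
    - [0.122,-0.179,0,0.038]
    - [0.122,-0.179,0,0.038]
    - [0.122,-0.179,0,0.038]
    - [0.122,-0.179,0,0.038]
    - [0.122,-0.179,0,0.038]

```text
time: 6.45
eef_pos: [484.9, -92.3, 220.3]
ee_rot: [-3.141, 0.0, 0.695]
force: [-1.2, 1.2, -0.6]
width: 25.1
```

```bash
python3 -c "
from h import *
see()"
```

```text
red n 75 dv centroid 0.13 top/bot half-rows [-4.7  5.3] z pct [200.6 224.7 240.3]
hub n 6 6 z pct [206.7 207.4 207.5 207.6]
alpha 3.905 F [ 0.3 -1.2  0.6] [485.  -92.4 220.3] yaw 0.69 w 24.6 j6 0.62 t 6.65h.py:37: RuntimeWarning: All-NaN slice encountered
  p=np.mean(P,0).astype(np.uint8); d=np.nanmedian(D,0); W=cloud(m,d)
```

Request:
carry_out:
  moves:
    - [0.172,-0.132,0,0.038]
    - [0.172,-0.132,0,0.038]
    - [0.172,-0.132,0,0.038]
    - [0.172,-0.132,0,0.038]
    - [0.172,-0.132,0,0.038]
    - [0.172,-0.132,0,0.038]
    - [0.172,-0.132,0,0.038]
    - [0.172,-0.132,0,0.038]

```text
time: 7.32
eef_pos: [498.6, -102.8, 220.3]
ee_rot: [-3.141, 0.0, 0.998]
force: [-0.9, 0.5, -0.0]
width: 24.9
```

```bash
python3 -W ignore -c "
from h import *
see()"
```

```text
red n 72 dv centroid 0.41 top/bot half-rows [-5.  6.] z pct [199.1 223.7 240.7]
hub n 24 24 z pct [206.1 207.8 208.8 209.1]
alpha 4.226 F [-0.8  0.7  0.2] [ 498.7 -102.9  220.3] yaw 0.99 w 24.8 j6 0.3 t 7.5167
```

Request:
carry_out:
  moves:
    - [0.205,-0.071,0,0.038]
    - [0.205,-0.071,0,0.038]
    - [0.205,-0.071,0,0.038]
    - [0.205,-0.071,0,0.038]
    - [0.205,-0.071,0,0.038]
    - [0.205,-0.071,0,0.038]
    - [0.205,-0.071,0,0.038]
    - [0.205,-0.071,0,0.038]

```text
time: 8.18
eef_pos: [515.0, -108.5, 220.3]
ee_rot: [-3.141, 0.0, 1.301]
force: [-2.0, 1.6, -0.5]
width: 24.6
```

```bash
python3 -W ignore -c "
from h import *
see()"
```

```text
red n 65 dv centroid 0.22 top/bot half-rows [-5.1  5.9] z pct [199.4 223.7 240.4]
hub n 2 1 z pct [196.2 202.2 204.2 205.2]
alpha 4.548 F [-0.3 -0.  -0.2] [ 515.1 -108.6  220.3] yaw 1.3 w 24.8 j6 -0.01 t 8.3833
```

Request:
carry_out:
  moves:
    - [0.217,-0.003,0,0.038]
    - [0.217,-0.003,0,0.038]
    - [0.217,-0.003,0,0.038]
    - [0.217,-0.003,0,0.038]
    - [0.217,-0.003,0,0.038]
    - [0.217,-0.003,0,0.038]
    - [0.217,-0.003,0,0.038]
    - [0.217,-0.003,0,0.038]

```text
time: 9.05
eef_pos: [532.4, -108.8, 220.3]
ee_rot: [-3.141, 0.0, 1.605]
force: [-3.1, 0.9, -0.2]
width: 24.5
```

```bash
python3 -W ignore -c "
from h import *
see()"
```

```text
red n 42 dv centroid 0.7 top/bot half-rows [-4.2  6.8] z pct [202.5 225.9 240.6]
hub n 22 13 z pct [201.1 204.9 205.6 206.3]
alpha 4.868 F [-1.1 -0.9 -0.3] [ 532.5 -108.9  220.4] yaw 1.6 w 24.7 j6 -0.3 t 9.25
```

Request:
carry_out:
  moves:
    - [0.207,0.066,0,0.038]
    - [0.207,0.066,0,0.038]
    - [0.207,0.066,0,0.038]
    - [0.207,0.066,0,0.038]
    - [0.207,0.066,0,0.038]
    - [0.207,0.066,0,0.038]
    - [0.207,0.066,0,0.038]
    - [0.207,0.066,0,0.038]

```text
time: 9.92
eef_pos: [548.9, -103.6, 220.3]
ee_rot: [-3.141, 0.0, 1.909]
force: [-2.0, -0.4, 0.3]
width: 25.1
```

```bash
python3 -W ignore -c "
from h import *
see()"
```

```text
red n 34 dv centroid 0.1 top/bot half-rows [-5.4  5.6] z pct [204.5 228.  241. ]
hub n 45 36 z pct [205.3 207.5 208.  208.6]
alpha 5.187 F [-1.1 -0.3  0.1] [ 549.  -103.6  220.4] yaw 1.91 w 24.8 j6 -0.59 t 10.1167
```

Request:
carry_out:
  moves:
    - [0.176,0.127,0,0.038]
    - [0.176,0.127,0,0.038]
    - [0.176,0.127,0,0.038]
    - [0.176,0.127,0,0.038]
    - [0.176,0.127,0,0.038]
    - [0.176,0.127,0,0.038]
    - [0.176,0.127,0,0.038]
    - [0.176,0.127,0,0.038]

```text
time: 10.78
eef_pos: [563.0, -93.6, 220.3]
ee_rot: [-3.141, 0.0, 2.213]
force: [-1.5, -1.0, -0.1]
width: 24.9
```

```bash
python3 -W ignore -c "
from h import *
see()"
```

```text
red n 5 dv centroid -2.11 top/bot half-rows [-4.  1.] z pct [228.6 236.  240.8]
hub n 50 36 z pct [205.4 206.6 207.5 208.3]
alpha 5.506 F [-1.3 -0.2 -0.2] [563.1 -93.5 220.4] yaw 2.21 w 24.2 j6 -0.87 t 10.9833
```

Request:
carry_out:
  moves:
    - [0.127,0.176,0,0.038]
    - [0.127,0.176,0,0.038]
    - [0.127,0.176,0,0.038]
    - [0.127,0.176,0,0.038]
    - [0.127,0.176,0,0.038]
    - [0.127,0.176,0,0.038]
    - [0.127,0.176,0,0.038]
    - [0.127,0.176,0,0.038]

```text
time: 11.65
eef_pos: [573.2, -79.5, 220.3]
ee_rot: [-3.141, 0.0, 2.517]
force: [-0.9, -0.4, 0.1]
width: 24.9
```

```bash
python3 -W ignore -c "
from h import *
see()"
```

```text
hub n 46 39 z pct [205.6 207.5 208.  208.7]
alpha 5.823 F [ 0.  -0.5  0.2] [573.3 -79.4 220.4] yaw 2.51 w 25.1 j6 -1.15 t 11.85
```

Request:
carry_out:
  moves:
    - [0.065,0.207,0,0.038]
    - [0.065,0.207,0,0.038]
    - [0.065,0.207,0,0.038]
    - [0.065,0.207,0,0.038]
    - [0.065,0.207,0,0.038]
    - [0.065,0.207,0,0.038]
    - [0.065,0.207,0,0.038]
    - [0.065,0.207,0,0.038]

```text
time: 12.52
eef_pos: [578.4, -63.1, 220.4]
ee_rot: [-3.141, 0.0, 2.82]
force: [-1.8, -1.4, 0.3]
width: 25.0
```

```bash
python3 -W ignore -c "
from h import *
see()"
```

```text
hub n 54 42 z pct [205.4 207.7 208.3 208.4]
alpha 6.139 F [ 0.2 -0.9 -0.1] [578.5 -62.9 220.4] yaw 2.82 w 24.9 j6 -1.42 t 12.7167
```

Request:
carry_out:
  moves:
    - [-0.003,0.217,0,0.038]
    - [-0.003,0.217,0,0.038]
    - [-0.003,0.217,0,0.038]
    - [-0.003,0.217,0,0.038]
    - [-0.003,0.217,0,0.038]
    - [-0.003,0.217,0,0.038]
    - [-0.003,0.217,0,0.038]
    - [-0.003,0.217,0,0.038]

```text
time: 13.38
eef_pos: [578.3, -45.7, 220.4]
ee_rot: [-3.141, 0.0, 3.124]
force: [-0.7, -2.1, -0.5]
width: 24.9
```

```bash
python3 -W ignore -c "
from h import *
see()"
```

```text
red n 20 dv centroid 1.3 top/bot half-rows [-4.3  7.7] z pct [193.7 229.8 252.4]
hub n 48 33 z pct [200.9 202.1 202.8 204.2]
alpha 0.173 F [ 0.6 -1.8  0.7] [578.3 -45.5 220.4] yaw 3.12 w 24.8 j6 -1.69 t 13.5833
```

The hub top fell from 205.4 to 200.9 mm (about 5 mm) and the red moved down about 1.2 px, so the drop came between alpha 6.10 and 6.42. Now I'll lower with it and pinch the grip.

Request:
carry_out:
  moves:
    - [0,0,-0.3,0]
    - [0,0,-0.3,0]
    - [0,0,0,0]

```text
time: 13.83
eef_pos: [578.0, -45.5, 213.4]
ee_rot: [3.141, -0.001, 3.124]
force: [-0.0, -1.0, 0.4]
width: 24.6
```

Request:
carry_out:
  moves:
    - [0,0,0,0]
    - [0,0,0,0]
    - [0,0,0,0]
    - [0,0,0,0]
  hand: 255
  squeeze: 25

```text
time: 14.17
eef_pos: [578.0, -45.4, 213.9]
ee_rot: [3.141, -0.001, 3.125]
force: [-2.6, -1.1, -2.0]
width: 20.8
```

```bash
python3 -W ignore -c "
from h import *
p=see()
r,a=5.45,.173; x=y=0
for k in range(10):
    L=[]
    for i in range(1,9):
        b=a-.08*(8*k+i); X,Y=r*(np.cos(b)-np.cos(a)),r*(np.sin(b)-np.sin(a))
        dx,dy=round(X-x,2),round(Y-y,2); x+=dx;y+=dy; L.append([dx,dy,-.006,-.05])
    print(k,L,'end',round(578.3+10*x,1),round(-45.5+10*y,1))
"
```

```text
red n 21 dv centroid 0.21 top/bot half-rows [-4.3  3.7] z pct [201.4 227.7 249.6]
hub n 43 36 z pct [201.2 202.6 203.3 203.8]
alpha 0.177 F [-4.  -0.8 -3.4] [578.  -45.4 213.9] yaw 3.12 w 21.4 j6 -1.7 t 14.3667
0 [[np.float64(0.06), np.float64(-0.43), -0.006, -0.05], [np.float64(0.02), np.float64(-0.44), -0.006, -0.05], [np.float64(-0.01), np.float64(-0.43), -0.006, -0.05], [np.float64(-0.05), np.float64(-0.44), -0.006, -0.05], [np.float64(-0.08), np.float64(-0.42), -0.006, -0.05], [np.float64(-0.11), np.float64(-0.43), -0.006, -0.05], [np.float64(-0.15), np.float64(-0.41), -0.006, -0.05], [np.float64(-0.18), np.float64(-0.39), -0.006, -0.05]] end 573.3 -79.4
1 [[np.float64(-0.21), np.float64(-0.38), -0.006, -0.05], [np.float64(-0.25), np.float64(-0.37), -0.006, -0.05], [np.float64(-0.26), np.float64(-0.34), -0.006, -0.05], [np.float64(-0.3), np.float64(-0.32), -0.006, -0.05], [np.float64(-0.32), np.float64(-0.29), -0.006, -0.05], [np.float64(-0.35), np.float64(-0.27), -0.006, -0.05], [np.float64(-0.36), np.float64(-0.24), -0.006, -0.05], [np.float64(-0.38), np.float64(-0.21), -0.006
[... 2909 characters left out ...]
22), -0.006, -0.05], [np.float64(0.36), np.float64(-0.24), -0.006, -0.05], [np.float64(0.34), np.float64(-0.27), -0.006, -0.05], [np.float64(0.32), np.float64(-0.3), -0.006, -0.05], [np.float64(0.29), np.float64(-0.32), -0.006, -0.05]] end 566.4 -19.9
9 [[np.float64(0.27), np.float64(-0.35), -0.006, -0.05], [np.float64(0.24), np.float64(-0.36), -0.006, -0.05], [np.float64(0.2), np.float64(-0.39), -0.006, -0.05], [np.float64(0.18), np.float64(-0.4), -0.006, -0.05], [np.float64(0.14), np.float64(-0.41), -0.006, -0.05], [np.float64(0.11), np.float64(-0.42), -0.006, -0.05], [np.float64(0.08), np.float64(-0.43), -0.006, -0.05], [np.float64(0.04), np.float64(-0.43), -0.006, -0.05]] end 579.0 -51.8
```

Request:
carry_out:
  moves:
    - [0.06,-0.43,-0.006,-0.05]
    - [0.02,-0.44,-0.006,-0.05]
    - [-0.01,-0.43,-0.006,-0.05]
    - [-0.05,-0.44,-0.006,-0.05]
    - [-0.08,-0.42,-0.006,-0.05]
    - [-0.11,-0.43,-0.006,-0.05]
    - [-0.15,-0.41,-0.006,-0.05]
    - [-0.18,-0.39,-0.006,-0.05]

```text
time: 15.03
eef_pos: [572.8, -78.6, 213.2]
ee_rot: [3.14, -0.002, 2.723]
force: [-3.5, 3.3, -3.3]
width: 21.7
```

```bash
python3 -W ignore -c "
from h import *
p=see()"
```

```text
hub n 44 30 z pct [200.2 202.1 203.4 203.8]
alpha 5.828 F [-4.1  0.9 -3.6] [572.7 -78.9 213.2] yaw 2.73 w 21.2 j6 -1.36 t 15.2333
```

Forces are low and depth is growing. Continuing.

Request:
carry_out:
  moves:
    - [-0.21,-0.38,-0.006,-0.05]
    - [-0.25,-0.37,-0.006,-0.05]
    - [-0.26,-0.34,-0.006,-0.05]
    - [-0.3,-0.32,-0.006,-0.05]
    - [-0.32,-0.29,-0.006,-0.05]
    - [-0.35,-0.27,-0.006,-0.05]
    - [-0.36,-0.24,-0.006,-0.05]
    - [-0.38,-0.21,-0.006,-0.05]

```text
time: 15.9
eef_pos: [548.9, -102.1, 212.8]
ee_rot: [3.14, -0.002, 2.326]
force: [-2.1, 6.7, -5.1]
width: 21.5
```

Request:
carry_out:
  moves:
    - [-0.4,-0.18,-0.006,-0.05]
    - [-0.41,-0.15,-0.006,-0.05]
    - [-0.42,-0.11,-0.006,-0.05]
    - [-0.43,-0.08,-0.006,-0.05]
    - [-0.43,-0.05,-0.006,-0.05]
    - [-0.44,-0.01,-0.006,-0.05]
    - [-0.43,0.03,-0.006,-0.05]
    - [-0.43,0.06,-0.006,-0.05]

```text
time: 16.57
eef_pos: [515.6, -106.8, 212.4]
ee_rot: [3.139, -0.002, 1.926]
force: [1.9, 7.3, -6.0]
width: 21.6
```

Request:
carry_out:
  moves:
    - [-0.43,0.11,-0.016,-0.05]
    - [-0.42,0.15,-0.016,-0.05]
    - [-0.4,0.18,-0.016,-0.05]
    - [-0.39,0.21,-0.016,-0.05]
    - [-0.38,0.24,-0.016,-0.05]
    - [-0.35,0.25,-0.016,-0.05]
    - [-0.34,0.28,-0.016,-0.05]
    - [-0.31,0.31,-0.016,-0.05]

```text
time: 17.23
eef_pos: [485.9, -90.5, 212.1]
ee_rot: [3.138, -0.0, 1.525]
force: [3.8, 2.2, -3.4]
width: 21.2
```

Request:
carry_out:
  moves:
    - [-0.28,0.33,-0.006,-0.05]
    - [-0.26,0.35,-0.006,-0.05]
    - [-0.23,0.37,-0.006,-0.05]
    - [-0.2,0.39,-0.006,-0.05]
    - [-0.17,0.4,-0.006,-0.05]
    - [-0.13,0.41,-0.006,-0.05]
    - [-0.11,0.43,-0.006,-0.05]
    - [-0.06,0.43,-0.006,-0.05]

```text
time: 17.9
eef_pos: [471.6, -59.9, 211.7]
ee_rot: [3.138, -0.001, 1.124]
force: [3.1, -0.5, -3.6]
width: 21.2
```

```bash
python3 -W ignore -c "
from h import *
p=see()"
```

```text
red n 73 dv centroid 2.17 top/bot half-rows [-3.5  7.5] z pct [191.3 217.2 233.4]
hub n 41 27 z pct [199.1 201.3 202.  202.2]
alpha 3.232 F [ 6.1  2.  -3.4] [471.3 -59.8 211.5] yaw 1.13 w 21.3 j6 0.24 t 18.1
```

Request:
carry_out:
  moves:
    - [-0.02,0.43,-0.006,-0.05]
    - [0.03,0.44,-0.006,-0.05]
    - [0.05,0.43,-0.006,-0.05]
    - [0.08,0.43,-0.006,-0.05]
    - [0.1,0.43,-0.006,-0.05]
    - [0.14,0.41,-0.006,-0.05]
    - [0.17,0.4,-0.006,-0.05]
    - [0.21,0.39,-0.006,-0.05]

```text
time: 18.77
eef_pos: [478.2, -27.0, 211.3]
ee_rot: [3.14, 0.001, 0.724]
force: [-1.1, -1.4, -0.6]
width: 21.4
```

Request:
carry_out:
  moves:
    - [0.23,0.36,-0.006,-0.05]
    - [0.26,0.35,-0.006,-0.05]
    - [0.29,0.33,-0.006,-0.05]
    - [0.32,0.3,-0.006,-0.05]
    - [0.33,0.28,-0.006,-0.05]
    - [0.36,0.24,-0.006,-0.05]
    - [0.38,0.22,-0.006,-0.05]
    - [0.39,0.19,-0.006,-0.05]

```text
time: 19.43
eef_pos: [503.6, -3.7, 210.9]
ee_rot: [-3.142, 0.001, 0.325]
force: [-2.8, 1.4, 1.7]
width: 21.4
```

Request:
carry_out:
  moves:
    - [0.41,0.16,-0.006,-0.05]
    - [0.42,0.12,-0.006,-0.05]
    - [0.42,0.09,-0.006,-0.05]
    - [0.44,0.05,-0.006,-0.05]
    - [0.43,0.02,-0.006,-0.05]
    - [0.44,-0.01,-0.006,-0.05]
    - [0.43,-0.05,-0.006,-0.05]
    - [0.43,-0.09,-0.006,-0.05]

```text
time: 20.1
eef_pos: [538.1, -0.2, 210.6]
ee_rot: [-3.14, -0.0, -0.075]
force: [-2.1, 4.0, 2.0]
width: 21.1
```

Request:
carry_out:
  moves:
    - [0.42,-0.12,-0.006,-0.05]
    - [0.41,-0.15,-0.006,-0.05]
    - [0.39,-0.18,-0.006,-0.05]
    - [0.38,-0.22,-0.006,-0.05]
    - [0.36,-0.24,-0.006,-0.05]
    - [0.34,-0.27,-0.006,-0.05]
    - [0.32,-0.3,-0.006,-0.05]
    - [0.29,-0.32,-0.006,-0.05]

```text
time: 20.77
eef_pos: [567.7, -18.0, 210.3]
ee_rot: [-3.139, -0.001, -0.474]
force: [2.8, 4.3, 1.1]
width: 21.4
```

```bash
python3 -W ignore -c "
from h import *
p=see()"
```

```text
hub n 42 15 z pct [197.4 198.6 198.8 199.2]
alpha 0.696 F [3.6 3.9 2.1] [567.9 -18.3 210.4] yaw -0.47 w 21.2 j6 1.95 t 20.9667
```

Request:
carry_out:
  moves:
    - [0.27,-0.35,-0.006,-0.05]
    - [0.24,-0.36,-0.006,-0.05]
    - [0.2,-0.39,-0.006,-0.05]
    - [0.18,-0.4,-0.006,-0.05]
    - [0.14,-0.41,-0.006,-0.05]
    - [0.11,-0.42,-0.006,-0.05]
    - [0.08,-0.43,-0.006,-0.05]
    - [0.04,-0.43,-0.006,-0.05]

```text
time: 21.63
eef_pos: [581.1, -50.4, 210.2]
ee_rot: [-3.137, -0.002, -0.875]
force: [7.0, 3.0, 1.0]
width: 21.3
```

Request:
carry_out:
  moves:
    - [0,0,0,0]
    - [0,0,0,0]
    - [0,0,0,0]

```text
time: 21.88
eef_pos: [581.0, -50.9, 210.2]
ee_rot: [-3.138, -0.003, -0.873]
force: [6.7, 1.1, 0.3]
width: 21.0
```

```bash
python3 -W ignore -c "
from h import *
p=see()
m=imaging.camera_model('side'); u,v=map(int,proj(m,(530,-50,210)))
t,_,_=shot('top')
save('end',np.hstack([cv2.resize(p[v-38:v+37,u-50:u+50],(400,300),interpolation=cv2.INTER_CUBIC),cv2.resize(t[100:325,200:500],(400,300))]))"
```

```text
hub n 42 9 z pct [196.4 198.2 199.1 199.5]
alpha 0.072 F [6.2 0.4 0.7] [581.1 -50.9 210.3] yaw -0.87 w 20.9 j6 2.29 t 22.0833
```

View pics/end.png

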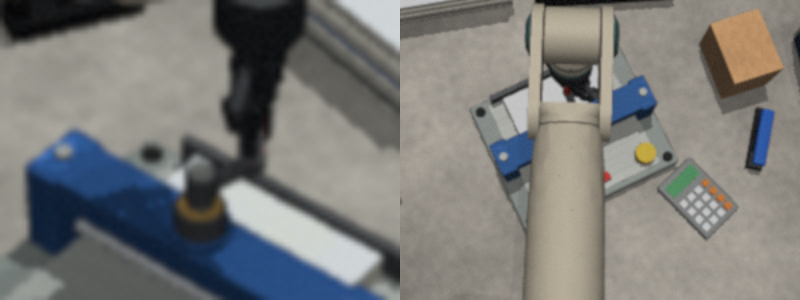

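The final view shows the fingers holding the grip behind the hub at (~327,205), with the spindle seated lower and the calculator, tin, stapler and carton unmoved. Forces are small and steady, so I'm handing in.

```bash
python3 -c "
from bench import env
print(env.sign_off())"
```

```text
the job is handed in; nothing more can be done
None
```

The spindle is started in its thread, and the arm is still gripping the red crank grip. I handed the job in at about 22 s, and no verdict was reported.

- **Finding the drop:** I led the grip anticlockwise with a loose finger cage, checking by camera about every 0.32 rad. After about 3.5 rad the hub top had fallen from 205.4 to 200.9 mm, close to the 5 mm drop. I know the drop angle only to about ±0.16 rad.
- **Forward turn:** I pinched the grip at 25 N and turned it about 6.39 rad clockwise from where I noticed the drop. That is 0.1 rad over one turn, added because the drop came slightly before I saw it. From the drop itself it is between about 6.06 and 6.39 rad.
- **Last checks:** The hub top was at 196.4 mm, about 9 mm below where it began. The target is 10 mm. The hub readings run slightly low: the 5 mm drop read as 4.5 mm. The opening read 21 mm on the 22 mm grip. The crank and arm were still, with about 6 N of steady sideways force along the crank arm, which does not turn it.
- **Other things on the desk:** The tin, calculator, stapler and carton looked unmoved in the last top view. The cutting stick was mostly hidden by the arm there, and I did not check the mug or the tape at the end. The arm passed well above them, and I felt no unexpected contact.

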